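# Refit the cap hopper and hold the gate open

## Robot

A 6-joint arm with a two-finger parallel gripper is mounted at the origin on the work surface. World frame = base frame: x ahead of the robot, y to its left, z up, the work surface at z = 0. Lengths are in m, angles in rad, forces in N, time in s.
With the tool pointing down it reaches from about 0.25 to 0.85 m from the base axis. Payload 12.5 kg.
Tool frame: the origin (TCP) lies on the centre line of the jaws, within the pads' length; the fingertips stand 8 mm ahead of it and the grasp point (between the pads) lies 11 mm behind it; z points along the fingers, y is the line along which they close (so a half turn about z gives the same grasp; the last joint's range is limited). The gripper opens to 93 mm and grips with 3 to 60 N. Pads are 15 mm wide; open, the fingers measure 128 mm over their backs; the gripper's body (75 mm by 188 mm) begins 65 mm behind the grasp point.
Start: joints at [-1.371, 0.351, 1.652, -0, 1.139, -0.085], TCP at [0.155, -0.528, 0.227] pointing down, gripper open.
Joint ranges: [-2.75, 2.75], [-0.79, 2.1], [0.01, 2.65], [-1.57, 4.71], [0.07, 3.14], [-2.87, 2.87]. Speed limits (rad/s): [2.22, 2.22, 2.79, 3.14, 3.14, 3.14].

## Interface

Orientations are given as a 3x3 rotation matrix whose columns are the frame's x, y, z axes.
In Python, from plant import bot gives the robot as it stands. The module is installed in compiled form; this text tells all that it offers.
- The arm moves only by the tool carry_out, never from a script. Its argument "steps" is a list of rows, each a list of 7 numbers: the closure in counts, from 0 (fully open) to 255 (shut), then the shift along the tool's x, y, z in cm, then the turn, a rotation vector about the tool's x, y, z in rad. In form: [[grip, tx, ty, tz, rx, ry, rz], ...]. A call has 1 to 20 rows; each row shifts and turns the commanded pose from where the row before left it, along the tool's axes as they then stand; what a row does not reach is not made up. A row lasts 1/12 s, in which the tool goes at most 41.7 mm and 7.16 degrees, less where a joint would pass 70% of its speed; a pose out of reach is approached as far as the arm can. A call is refused whole if a number of a shift passes 4.17 or a number of a turn 0.125, either way. A call with a gripper value outside its range is refused whole. The fingers move at their own pace and stop on an object; the grip force is fixed at half the most. Time passes only in rows, so rows that do not move let the fingers close. It gives the time, the measured TCP pose, the force, the opening and the grip force at its end, in the units of the state.
- bot.read_state(): the state, without advancing time (a new reading comes with each control period).
- bot.grab_frame(name): name is "scene" or "top"; returns a dict with "image" (480x640x3 uint8, red, green, blue), "depth" (480x640 float32, m along the optical axis (not along the pixel's ray), 0 where there is no reading), "camera_matrix" (3x3 intrinsics, pixels), "extrinsics" (4x4, takes a point from camera to world coordinates). Camera axes: x right, y down, z forward; pixel columns grow to the right and rows downward; lengths in m; the calibration is good to about 2 mm. A picture is of the moment at which its call begins.
- bot.finish_job(): hands the job in; it is judged then, once.
The state is a dict: "time": time; "qpos": joint angles; "dq": joint speeds; "joint_torque": joint torques, N m; "eef_pos": TCP position; "orientation": TCP orientation; "contact_force": force on the tool from outside, world axes, zero at the start; "torque": the same for the moment, N m; "gripper_width": finger opening in m; "finger_force": force on a finger pad.
Only numpy, scipy, OpenCV 4.12 (cv2) and the standard library are available. Lean on these libraries where they do the work, as an engineer would, in place of code of your own. Each camera call takes 0.05 s, during which the arm holds its last target. There are 200 camera calls.

## Task

The ink-cap dispenser has just been cleaned: pick up the white hopper by its orange bar, lower it (do not drop it) over the two pegs of the grey base until it sits flush, and let go of it. Then, not before, pull the black gate knob out against its spring until the white pointer lines up with the green mark, and keep it there while I check the chute: finish with the fingers still holding the knob at the mark. Keep the hopper upright and leave the other things on the table where they stand.

Things in the scene. Friction and masses are not known exactly. Their poses are not given: they have to be found in the camera images.
- base: Fixed grey base, 90 (x) x 150 (y) x 36 mm high; origin at the centre of its underside. Two steel pegs (10 mm diameter, 14 high, tapered tips) stand on its flat top at y = +-55 mm, x = 0. A dark steel slideway 60 mm wide, 22 high runs from its front, x = -45 to -236 mm; the gate slides out in it towards -x, which points roughly to the robot's right.
- seat (a point): Centre of the base's flat top (36 mm above the table), axes as the base: the hopper's origin comes here when it is seated.
- hopper: Loose white open hopper, 0.2-0.45 kg; origin at the centre of its underside. Blue flange 70 (x) x 140 (y) x 8 mm, 14.5 mm through holes at y = +-55 mm; walls 64 x 80 mm up to z = 68, mouth 56 x 72. Orange carrying bar along y, 14 x 14 mm, 84 long, z = 90 to 104 mm, on end uprights, free under. Stands on the table at first. Seats with its y along the base's y, either way round.
- gate (a joint): How far the gate is pulled out, m: 0 shut (where its spring returns it), 0.070 at the end stop. The spring pulls back with about 3 N at 0 plus 1 N per 10 mm. It moves along the base's -x.
- knob: Black upright round knob with a yellow band near its top, 24 mm in diameter, standing on the steel gate plate (moves with it); origin at the centre of its foot, 18 mm above the table, top 80 mm above the table. Axes as the base; when the gate is shut it stands 140 mm in front (-x) of the base's origin. Clear space on all sides above 30 mm.
- pointer (a point): The middle of the white cross line, 6 x 60 mm, that rides with the gate at the knob's foot, on the knob's axis; this point is 23 mm above the table. Axes as the base.
- mark: Green mark: two green clips, 6 mm long (x), 18 wide, one on the outside of each slideway rail at y = +-40 mm, tops 26 mm above the table. Stays put in a run; its place along the rails varies: 28 to 52 mm of gate travel from shut. Origin midway between the clips at table height, axes as the base. The pointer is at the mark when its x in this frame is 0.
- ink_tan: Bystander: black ink bottle with tan label, 54 mm diameter, 152 tall; origin at its underside.
- ink_red: Bystander: black ink bottle with red label, 54 mm diameter, 152 tall; origin at its underside.
- wash_bottle: Bystander: pale green squeeze bottle, 72 mm diameter, with thin white bent spout up to 203 mm high reaching 63 mm to its +x; origin at its underside.
- machine: Bystander: coil tattoo machine lying on its frame, brass with one red and one black coil, 50 mm high, from 53 mm behind to 100 mm ahead (+x) of its origin, 22 wide; origin at its underside.
- razor: Bystander: blue disposable razor lying flat, 111 mm long along its x, 42 wide at the head, 9 high; origin at its underside.
- tube_pack: Bystander: paper-backed pack with a dark steel tube, 100 x 30 mm, 12 high; origin at its underside.
- rinse_cup: Bystander: clear plastic cup, 64 mm across the rim, 60 high; origin at its underside.
There are look-alikes about, which are no part of the job. What is shaped like the hopper but red or yellow is not meant.

How it is judged:
On the way:
1. the hopper is seated flush over both pegs and let go, with the gate still shut (horizontal distance between hopper and seat below 0.005 m and z of hopper in the frame of seat between -0.003 and 0.003 m and angle between the y axis of hopper and the y axis of base, either way round below 0.07 rad and angle between hopper's own z axis and vertical below 0.05 rad and contact force between the fingers and hopper below 0.3 N and value of joint gate below 0.006 m), for 0.2 s.
At the end, for the whole second after the job is handed in: Hopper upright, flush on the deck over both pegs (5 mm sideways, 3 mm height, 0.07 rad), untouched by the fingers; pointer still, within 5 mm of the mark, the knob held by the fingers (over 3 N) and nothing else; bystanders within 40 mm of their starts (horizontal distance between hopper and seat below 0.005 m and z of hopper in the frame of seat between -0.003 and 0.003 m and angle between the y axis of hopper and the y axis of base, either way round below 0.07 rad and angle between hopper's own z axis and vertical below 0.05 rad and contact force between the fingers and hopper below 0.3 N and x of pointer in the frame of mark between -0.005 and 0.005 m and velocity of joint gate between -0.01 and 0.01 m/s and contact force between the fingers and knob above 3 N and linear speed of hopper below 0.01 m/s and contact force between knob and ink_tan below 0.3 N and contact force between knob and ink_red below 0.3 N and contact force between knob and wash_bottle below 0.3 N and contact force between knob and machine below 0.3 N and contact force between knob and razor below 0.3 N and contact force between knob and tube_pack below 0.3 N and contact force between knob and rinse_cup below 0.3 N and distance of each of ink_tan, ink_red, wash_bottle, machine, razor, tube_pack, rinse_cup from where it was at the start of the episode below 0.04 m); the arm keeps its last pose, push and grip.
It fails at once if the gate is pulled before the hopper is down on its base (value of joint gate above 0.015 m and z of hopper in the frame of seat above 0.008 m).
It fails at once if the gate is pulled before the hopper is on its base (value of joint gate above 0.015 m and horizontal distance between hopper and seat above 0.02 m).
It fails at once if the hopper is dropped onto the base (horizontal distance between hopper and seat below 0.05 m and z of hopper in the frame of seat below 0.05 m and linear speed of hopper above 0.45 m/s).
It fails at once if the hopper is tipped over (angle between hopper's own z axis and vertical above 0.7 rad).
It fails at once if a bystander is knocked away or over (distance of any of ink_tan, ink_red, wash_bottle, machine, razor, tube_pack, rinse_cup from where it was at the start of the episode above 0.04 m or angle between any of ink_tan, ink_red, wash_bottle, machine, razor, tube_pack, rinse_cup's own z axis and vertical above 0.6 rad).
It also fails if it takes over 64 s, if anything falls off the work surface, if the arm or the gripper's body presses on something with over 40 N, if the wrist force passes 120 N, or if a joint passes its speed limit or range.

## Working session

There is one attempt and no reset: what is moved stays moved. The work goes in short steps, Python scripts to look and compute and a tool call to move; the robot and the scene stay as the last step left them, time stands still between calls to the robot, and variables do not carry over. Pictures are saved under pics/ and viewed, at most 10 in all, crops included, and the job is handed in when it is done.

Besides the shell and the picture viewer there is one more tool, called after "Request:" as name(argument=value, ...) on one line, values as JSON. carry_out: Moves the arm, as the interface text tells. Its arguments: {"type":"object","properties":{"steps":{"type":"array"}},"required":["steps"]}

```bash
mkdir -p pics; cat > h.py <<'E'
import numpy as np,cv2,json
from plant import bot
def grab(n,save=None):
    f=bot.grab_frame(n)
    if save: cv2.imwrite('pics/'+save,f['image'][:,:,::-1])
    return f
def cloud(f):
    d=f['depth'];K=f['camera_matrix'];T=f['extrinsics']
    v,u=np.mgrid[:480,:640]
    P=np.stack([(u-K[0,2])/K[0,0]*d,(v-K[1,2])/K[1,1]*d,d],-1)
    W=P@T[:3,:3].T+T[:3,3]; W[d<=0]=np.nan
    return W
def ray(f,u,v,z):
    K=f['camera_matrix'];T=f['extrinsics']
    r=T[:3,:3]@np.array([(u-K[0,2])/K[0,0],(v-K[1,2])/K[1,1],1]);o=T[:3,3]
    return o+r*(z-o[2])/r[2]
E
python3 - <<'E'
from h import *
for n in('scene','top'):
    f=grab(n,n+'0.png');print(n,f['camera_matrix'].round(1).tolist(),f['extrinsics'].round(3).tolist())
s=bot.read_state();print(s['orientation'],s['gripper_width'],s['contact_force'])
E
```

```text
scene [[442.4, 0.0, 320.8], [0.0, 442.4, 243.2], [0.0, 0.0, 1.0]] [[-0.553, 0.455, -0.698, 1.181], [0.833, 0.314, -0.455, 0.417], [0.012, -0.833, -0.553, 0.576], [0.0, 0.0, 0.0, 1.0]]
top [[513.0, 0.0, 315.4], [0.0, 513.0, 241.7], [0.0, 0.0, 1.0]] [[-0.018, -0.991, 0.13, 0.34], [-1.0, 0.019, 0.002, 0.018], [-0.004, -0.13, -0.991, 1.416], [0.0, 0.0, 0.0, 1.0]]
[[ 9.59718301e-01  2.80963941e-01 -2.15460790e-04]
 [ 2.80964005e-01 -9.59717672e-01  1.10357156e-03]
 [ 1.03282288e-04 -1.11965455e-03 -9.99999368e-01]] 0.0927748205301427 [-0.24433543 -0.40208424  0.17900601]
```

View pics/scene0.png

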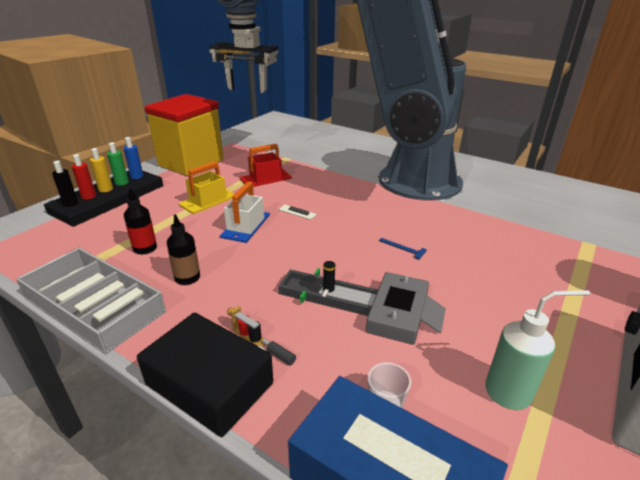

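View pics/top0.png

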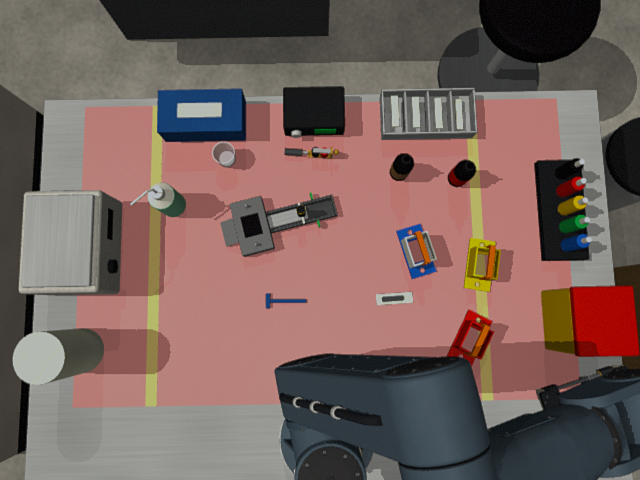

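The two pictures show three hopper shapes. The white one with the blue flange is at top (417,250) / scene (245,213), the yellow one at top (483,262) / scene (207,190), and the red one at top (470,335) / scene (265,165). I choose the white one with the blue flange. The base is at top (252,225), the knob at (301,211), and the green clips near (314,196) and (319,224).

```bash
cat > meas.py <<'E'
from h import *
def rectmask(m):
    c,_=cv2.findContours(m.astype(np.uint8),cv2.RETR_EXTERNAL,cv2.CHAIN_APPROX_NONE)
    return max(c,key=cv2.contourArea)
def fit(P):
    r=cv2.minAreaRect(P[:,:2].astype(np.float32)*1000)
    b=cv2.boxPoints(r); e=b[1]-b[0],b[2]-b[1]; l=max(e,key=np.linalg.norm)
    return np.round(r[0],1),np.round(r[1],1),round(float(np.degrees(np.arctan2(l[1],l[0])))%180,2)
def masks(f):
    hsv=cv2.cvtColor(f['image'],cv2.COLOR_RGB2HSV).astype(int);return hsv[...,0],hsv[...,1],hsv[...,2]
E
python3 - <<'E'
from meas import *
import warnings;warnings.filterwarnings('ignore')
f=grab('top');g=grab('scene')
def onplane(f,m,z):
    c=rectmask(m)[:,0,:];return np.array([ray(f,u,v,z) for u,v in c])
for n,f in(('top',f),('scene',g)):
    W=cloud(f);H,S,V=masks(f)
    near=np.hypot(W[...,0]-.33,W[...,1]+.2)<.13
    if n=='top': hc=ray(f,417,250,.05)
    near=np.hypot(W[...,0]-hc[0],W[...,1]-hc[1])<.095
    blue=near&(H>100)&(H<125)&(S>120)&(W[...,2]<.03)
    org=near&(H>3)&(H<20)&(S>150)&(W[...,2]>.07)
    wt=near&(S<60)&(W[...,2]>.06)
    print(n,'flange',fit(onplane(f,cv2.morphologyEx(blue.astype(np.uint8),cv2.MORPH_CLOSE,np.ones((3,3))),.008)),fit(W[blue]),np.nanmedian(W[blue],0))
    print('bar',fit(onplane(f,org,.104)),fit(W[org&(W[...,2]>.095)]),np.nanmedian(W[org],0))
    b=ray(f,252,225,.036) if n=='top' else bc
    bc=b
    nb=np.hypot(W[...,0]-b[0],W[...,1]-b[1])<.11
    deck=nb&(W[...,2]>.030)&(W[...,2]<.042)&(S<80)
    print('deck',fit(onplane(f,deck,.036)),fit(W[deck]),np.nanmedian(W[deck],0))
    gr=(H>45)&(H<80)&(S>120)&(np.hypot(W[...,0]-b[0],W[...,1]-b[1])<.28)&(W[...,2]<.05)
    k,l,st,ce=cv2.connectedComponentsWithStats(gr.astype(np.uint8))
    for i in range(1,k):
        if st[i,4]>4: print('green',ce[i].round(1),st[i,4],ray(f,*ce[i],.022).round(4),np.nanmean(W[l==i],0).round(4))
    yl=(H>20)&(H<35)&(S>120)&(np.hypot(W[...,0]-b[0],W[...,1]-b[1])<.25)&(W[...,2]>.05)
    print('yellow',yl.sum(),np.nanmean(W[yl],0))
    kt=(W[...,2]>.062)&(W[...,2]<.085)&(np.hypot(W[...,0]-b[0],W[...,1]-b[1])<.18);print('knob',kt.sum(),fit(W[kt]),np.nanmean(W[kt],0))
    pg=nb&(W[...,2]>.044)&(W[...,2]<.056);k,l,st,ce=cv2.connectedComponentsWithStats(pg.astype(np.uint8))
    for i in range(1,k):
        if st[i,4]>3: print('peg',ce[i].round(1),st[i,4],np.nanmean(W[l==i],0).round(4))
t=f  # crops
def crop(f,x,y,w,h,s): return cv2.resize(f['image'][y:y+h,x:x+w,::-1],None,fx=s,fy=s,interpolation=cv2.INTER_CUBIC)
T=bot.grab_frame('top')
a=crop(T,210,180,140,90,5);b=crop(T,380,205,90,90,5)[:450]
c=crop(g,260,240,200,120,3);d=crop(g,210,170,80,80,4)
out=np.zeros((580,800,3),np.uint8)
a=cv2.resize(a,(440,283));b=cv2.resize(b,(283,283));c=cv2.resize(c,(470,282));d=cv2.resize(d,(282,282))
out[:283,:440]=a;out[:283,450:733]=b;out[290:572,:470]=c;out[290:572,480:762]=d
cv2.imwrite('pics/crop0.png',out)
E
```

```text
top flange (array([ 494.7, -255.9]), array([137.6,  69.6]), 15.76) (array([ 494.7, -255.6]), array([137.9,  70.5]), 15.5) [ 0.45939562 -0.25233822  0.00876416]
bar (array([ 492.7, -254. ]), array([84.9, 18.1]), 15.88) (array([ 494.4, -255.7]), array([83. , 14.8]), 16.53) [ 0.49331003 -0.25570922  0.10338181]
deck (array([569.1, 197.9]), array([150.4,  98. ]), 13.88) (array([573.9, 180.9]), array([149.8, 140.8]), 13.03) [0.56825382 0.19477984 0.0365852 ]
green [310.9 196. ] 14 [0.6512 0.0305 0.022 ] [0.6502 0.0304 0.0262]
green [318.1 222.8] 13 [0.5755 0.0121 0.022 ] [0.5747 0.0121 0.0268]
yellow 16 [0.59691284 0.05784303 0.07257198]
knob 72 (array([603.9,  59. ]), array([22.7, 23. ]), 150.74) [0.60333073 0.05857531 0.07926156]
peg [246.2 205. ] 10 [0.6238 0.2065 0.0479]
peg [255.8 243.7] 12 [0.5172 0.1807 0.0493]
scene flange (array([ 500.9, -249.7]), array([140.4,  70.2]), 16.1) (array([ 497.7, -253.1]), array([137.3,  69.2]), 15.68) [ 0.54476771 -0.23453464  0.00524149]
bar (array([ 520.7, -231.8]), array([134.3,  37.3]), 17.2) (array([ 496.2, -254.7]), array([84.1, 15.7]), 16.84) [ 0.50647316 -0.24903718  0.09734598]
deck (array([576.7, 198. ]), array([153.8,  90.2]), 13.71) (array([571.5, 196.2]), array([152.9,  90.8]), 13.6) [0.58216458 0.19910592 0.03440583]
green [317.1 271.9] 15 [0.5759 0.0145 0.022 ] [0.5763 0.0148 0.0223]
green [302.6 296. ] 48 [0.6546 0.034  0.022 ] [0.6528 0.0327 0.0201]
yellow 28 [0.61239313 0.06517702 0.07437521]
knob 151 (array([604.8,  60.7]), array([23.6, 23. ]), 33.16) [0.60830481 0.06214802 0.07373912]
peg [405.3 276.9] 12 [0.518  0.1826 0.0459]
peg [393.7 313.1] 18 [0.6254 0.2092 0.0467]
```

View pics/crop0.png

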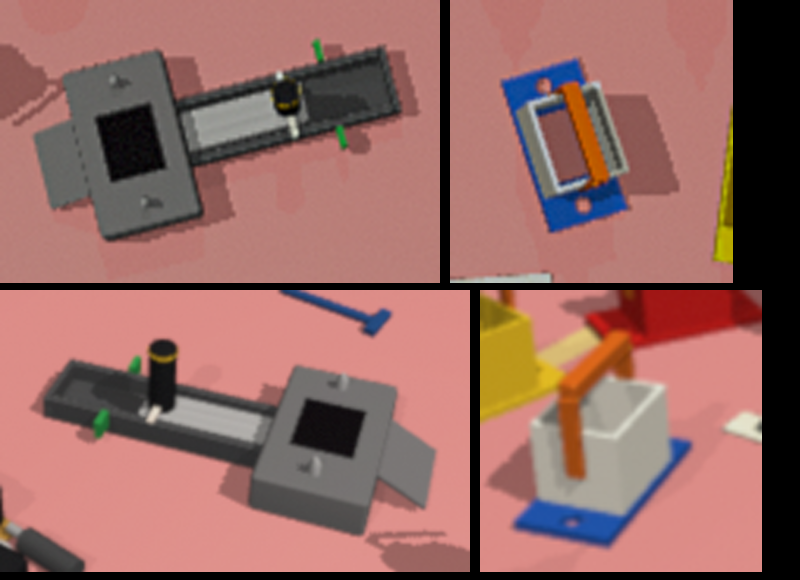

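The crop confirms the choice: white body, blue flange and orange bar, standing upright. The clips and the knob are clear of other objects. Moving above the hopper now.

Request:
carry_out(steps=[[0, 2.9, -1.19, 0, 0, 0, 0], [0, 2.9, -1.19, 0, 0, 0, 0], [0, 2.9, -1.19, 0, 0, 0, 0], [0, 2.9, -1.19, 0, 0, 0, 0], [0, 2.9, -1.19, 0, 0, 0, 0], [0, 2.9, -1.19, 0, 0, 0, 0], [0, 2.9, -1.19, 0, 0, 0, 0], [0, 2.9, -1.19, 0, 0, 0, 0], [0, 2.9, -1.19, 0, 0, 0, 0], [0, 2.9, -1.19, 0, 0, 0, 0], [0, 2.9, -1.19, 0, 0, 0, 0], [0, 2.9, -1.19, 0, 0, 0, 0], [0, 2.9, -1.19, 0, 0, 0, 0], [0, 2.66, -1.19, 0, 0, 0, 0.007], [0, 0, 0, 0, 0, 0, 0], [0, 0, 0, 0, 0, 0, 0]])

```text
time: 1.58
eef_pos: [0.4957, -0.2536, 0.2263]
orientation: [[0.961, 0.276, -0.0], [0.276, -0.961, 0.0], [-0.0, -0.0, -1.0]]
contact_force: [-0.1, -0.2, -0.9]
gripper_width: 0.0929
finger_force: 0.0
```

Request:
carry_out(steps=[[0, 0, 0.13, 2, 0, 0, 0], [0, 0, 0, 2, 0, 0, 0], [0, 0, 0, 2, 0, 0, 0], [0, 0, 0, 2, 0, 0, 0], [0, 0, 0, 2, 0, 0, 0], [0, 0, 0, 2, 0, 0, 0], [0, 0, 0, 1, 0, 0, 0], [0, 0, 0, 1, 0, 0, 0], [0, 0, 0, 0, 0, 0, 0], [0, 0, 0, 0, 0, 0, 0], [255, 0, 0, 0, 0, 0, 0], [255, 0, 0, 0, 0, 0, 0], [255, 0, 0, 0, 0, 0, 0], [255, 0, 0, 0, 0, 0, 0], [255, 0, 0, 0, 0, 0, 0], [255, 0, 0, 0, 0, 0, 0], [255, 0, 0, 0, 0, 0, 0], [255, 0, 0, 0, 0, 0, 0], [255, 0, 0, 0, 0, 0, 0], [255, 0, 0, 0, 0, 0, 0]])

```text
time: 3.25
eef_pos: [0.4954, -0.2558, 0.0866]
orientation: [[0.962, 0.274, -0.0], [0.274, -0.962, 0.0], [0.0, -0.0, -1.0]]
contact_force: [0.8, -0.1, 0.3]
gripper_width: 0.031
finger_force: 0.0
```

Request:
carry_out(steps=[[255, 0, 0, 0, 0, 0, 0], [255, 0, 0, 0, 0, 0, 0], [255, 0, 0, 0, 0, 0, 0], [255, 0, 0, 0, 0, 0, 0], [255, 0, 0, 0, 0, 0, 0], [255, 0, 0, 0, 0, 0, 0], [255, 0, 0, 0, 0, 0, 0], [255, 0, 0, -0.5, 0, 0, 0], [255, 0, 0, -1, 0, 0, 0], [255, 0, 0, -1, 0, 0, 0], [255, 0, 0, -1.5, 0, 0, 0], [255, 0, 0, -1.5, 0, 0, 0], [255, 0, 0, -1.5, 0, 0, 0], [255, 0, 0, -1.5, 0, 0, 0], [255, 0, 0, -1.5, 0, 0, 0], [255, 0, 0, -1, 0, 0, 0], [255, 0, 0, -1, 0, 0, 0], [255, 0, 0, 0, 0, 0, 0]])

```text
time: 4.75
eef_pos: [0.4961, -0.2562, 0.2089]
orientation: [[0.962, 0.274, 0.003], [0.274, -0.962, -0.002], [0.002, 0.002, -1.0]]
contact_force: [1.2, -1.4, -2.9]
gripper_width: 0.0137
finger_force: 30.0
```

Request:
carry_out(steps=[[255, 0.5, -1.05, 0, 0, 0, 0], [255, 1, -2.1, 0, 0, 0, 0], [255, 1, -2.1, 0, 0, 0, 0], [255, 1, -2.1, 0, 0, 0, 0], [255, 1, -2.1, 0, 0, 0, 0], [255, 1, -2.1, 0, 0, 0, 0], [255, 1, -2.1, 0, 0, 0, 0], [255, 1, -2.1, 0, 0, 0, 0], [255, 1, -2.1, 0, 0, 0, 0], [255, 1, -2.1, 0, 0, 0, 0], [255, 1, -2.1, 0, 0, 0, 0], [255, 1, -2.1, 0, 0, 0, 0], [255, 1, -2.1, 0, 0, 0, 0], [255, 1, -2.1, 0, 0, 0, 0], [255, 1, -2.1, 0, 0, 0, 0], [255, 1, -2.1, 0, 0, 0, 0], [255, 1, -2.1, 0, 0, 0, 0], [255, 1, -2.1, 0, 0, 0, 0], [255, 1, -2.1, 0, 0, 0, 0], [255, 1, -2.1, 0, 0, 0, 0]])

```text
time: 6.42
eef_pos: [0.5698, 0.1932, 0.2055]
orientation: [[0.962, 0.274, -0.002], [0.274, -0.962, -0.0], [-0.002, -0.0, -1.0]]
contact_force: [0.2, 0.7, -3.3]
gripper_width: 0.014
finger_force: 30.0
```

Request:
carry_out(steps=[[255, 0.57, -2.1, 0, 0, 0, 0], [255, 0, 0, 0, 0, 0, 0.038], [255, 0, 0, 0, 0, 0, 0], [255, 0, 0, 0, 0, 0, 0], [255, 0, 0, 0, 0, 0, 0], [255, 0, 0, 0, 0, 0, 0]])

```text
time: 6.92
eef_pos: [0.5702, 0.2128, 0.2064]
orientation: [[0.971, 0.238, -0.0], [0.238, -0.971, -0.0], [-0.0, 0.0, -1.0]]
contact_force: [-0.1, 0.0, -2.4]
gripper_width: 0.0136
finger_force: 30.0
```

```bash
python3 - <<'E'
from meas import *
import warnings;warnings.filterwarnings('ignore')
s=bot.read_state();print(s['eef_pos'],s['orientation'].round(4))
T=grab('top');G=grab('scene')
out=np.zeros((600,800,3),np.uint8)
out[:600,:400]=cv2.resize(T['image'][150:300,190:290,::-1],(400,600),interpolation=cv2.INTER_CUBIC)
out[:600,400:]=cv2.resize(G['image'][190:370,330:450,::-1],(400,600),interpolation=cv2.INTER_CUBIC)
cv2.imwrite('pics/hov.png',out)
for n,f in(('top',T),('scene',G)):
    W=cloud(f);H,S,V=masks(f);b=(.571,.195)
    near=np.hypot(W[...,0]-b[0],W[...,1]-b[1])<.1
    bl=near&(H>100)&(H<125)&(S>120)&(W[...,2]>.08)&(W[...,2]<.18)
    og=near&(H>3)&(H<20)&(S>150)&(W[...,2]>.15)
    print(n,'blue',bl.sum(),fit(W[bl]),np.nanpercentile(W[bl][:,2],[5,50,95]));
    if og.sum()>10: print('org',og.sum(),fit(W[og]))
E
```

```text
[0.57022993 0.21278374 0.20641555] [[ 9.714e-01  2.375e-01 -5.000e-04]
 [ 2.375e-01 -9.714e-01 -2.000e-04]
 [-5.000e-04  0.000e+00 -1.000e+00]]
top blue 0 (array([0., 0.]), array([0., 0.]), 0.0) nan
scene blue 642 (array([575.3, 213.4]), array([136.4,  69.5]), 13.78) [0.12042491 0.12622049 0.12776298]
org 724 (array([579.1, 209.3]), array([85. , 65.1]), 48.25)
```

View pics/hov.png

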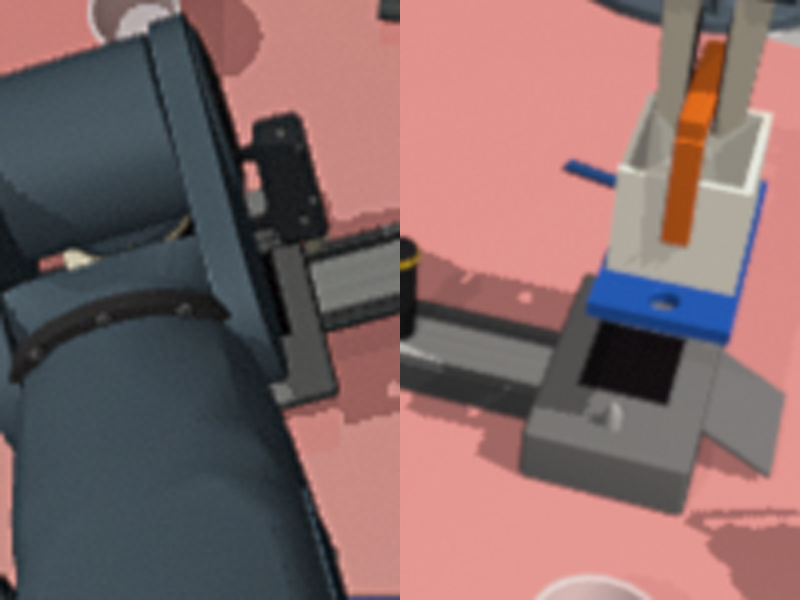

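The white hopper hangs upright at right (690,230) with its near hole at (663,303), and the near peg is at (603,412). The hopper is about 2 cm past the base in y. I'll shift it back, lower it to just above the pegs and measure again.

Request:
carry_out(steps=[[255, -0.22, 0.87, 0, 0, 0, 0], [255, -0.2, 0.86, 0, 0, 0, 0], [255, 0, 0, 1, 0, 0, 0], [255, 0, 0, 1, 0, 0, 0], [255, 0, 0, 1, 0, 0, 0], [255, 0, 0, 1, 0, 0, 0], [255, 0, 0, 0.8, 0, 0, 0], [255, 0, 0, 0, 0, 0, 0], [255, 0, 0, 0, 0, 0, 0], [255, 0, 0, 0, 0, 0, 0]])

```text
time: 7.85
eef_pos: [0.5707, 0.1956, 0.1589]
orientation: [[0.971, 0.238, 0.001], [0.238, -0.971, 0.0], [0.001, -0.0, -1.0]]
contact_force: [-0.2, 0.1, -2.3]
gripper_width: 0.0135
finger_force: 30.0
```

```bash
cat > hov.py <<'E'
from meas import *
import warnings;warnings.filterwarnings('ignore')
s=bot.read_state();print(s['eef_pos'],s['orientation'].round(4).tolist(),s['contact_force'],s['gripper_width'])
f=grab('scene','hov2.png')
W=cloud(f);H,S,V=masks(f);b=(.571,.195)
near=np.hypot(W[...,0]-b[0],W[...,1]-b[1])<.1
bl=near&(H>100)&(H<125)&(S>120)&(W[...,2]>.03)
z=np.nanpercentile(W[bl][:,2],[5,50,95]);print('z',z)
B=bl&(W[...,2]>z[1]-.004)
print('flange',B.sum(),fit(W[B]))
# hole: non-blue blob inside the near flange end; point at flange top
m=cv2.morphologyEx(bl.astype(np.uint8),cv2.MORPH_OPEN,np.ones((2,2)))
c,h=cv2.findContours(m,cv2.RETR_CCOMP,cv2.CHAIN_APPROX_NONE)
for i in range(len(c)):
    if h[0][i][3]>=0:
        P=np.array([ray(f,u,v,z[1]+.001) for u,v in c[i][:,0]]);e=cv2.minEnclosingCircle(P[:,:2].astype(np.float32))
        print('hole',c[i][:,0].mean(0),e,P.mean(0))
pg=near&~bl&(S<90)&(W[...,2]>.042)&(W[...,2]<.053)&(W[...,0]>.6)
print('peg',pg.sum(),np.argwhere(pg).mean(0)[::-1],np.nanmean(W[pg],0))
cv2.imwrite('pics/hovc.png',cv2.resize(f['image'][230:350,350:470,::-1],(600,600),interpolation=cv2.INTER_CUBIC))
E
python3 hov.py
```

```text
[0.57066921 0.19560531 0.1589197 ] [[0.9714, 0.2376, 0.0005], [0.2376, -0.9714, 0.0002], [0.0005, -0.0, -1.0]] [-0.18589835  0.08062598 -2.30958453] 0.013513702726410363
z [0.07211514 0.0786309  0.08025344]
flange 553 (array([572.7, 196. ]), array([138. ,  69.9]), 13.59)
hole [384. 293.] ((0.6230800747871399, 0.18588845431804657), 0.0028102004434913397) [0.62308359 0.18589027 0.0796309 ]
peg 25 [393.4  313.64] [0.62566673 0.20901871 0.04543626]
```

View pics/hovc.png

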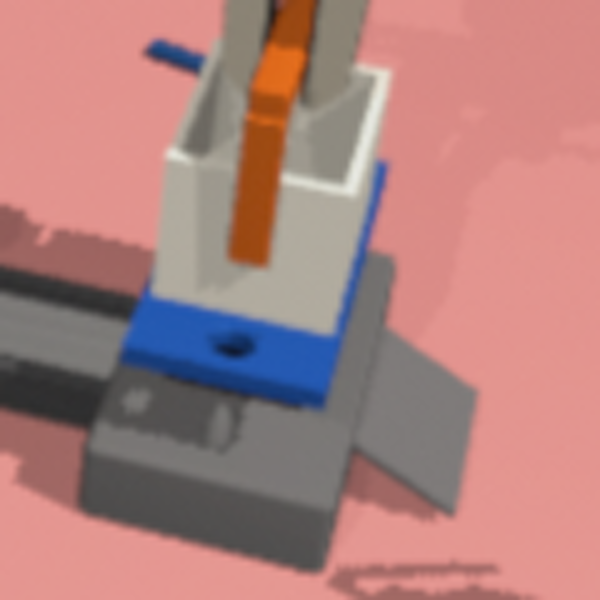

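The crop shows the hopper level with its near hole at (233,343) and the near peg just below it at (222,425). I'll cast the hole and peg to points and compare.

```bash
python3 - <<'E'
from meas import *
f=grab('scene');V=f['image'].astype(int)
H,S,_=masks(f);v=V.sum(2)
sub=(slice(292,306),slice(386,408))
d=(v[sub]<170);k,l,st,ce=cv2.connectedComponentsWithStats(d.astype(np.uint8))
for i in range(1,k):
    p=ce[i]+[386,292];print('hole',st[i],p,ray(f,*p,.0795).round(4),ray(f,*p,.0755).round(4))
print(ray(f,396.6,298.6,.0795))
print('peg tip',ray(f,350+222/5,230+407/5,.050),'peg foot',ray(f,350+220/5,230+445/5,.036))
E
```

```text
hole [ 8  6  6  3 14] [396.64285714 299.14285714] [0.6253 0.2111 0.0795] [0.6208 0.2094 0.0755]
[0.6240607  0.21041001 0.0795    ]
peg tip [0.62425671 0.20974818 0.05      ] peg foot [0.62770382 0.21223821 0.036     ]
```

Hole and peg agree to about 1 mm, within calibration error. Lowering slowly.

Request:
carry_out(steps=[[255, 0, 0.05, 0.5, 0, 0, 0], [255, 0, 0, 0.5, 0, 0, 0], [255, 0, 0, 0.4, 0, 0, 0], [255, 0, 0, 0.4, 0, 0, 0], [255, 0, 0, 0.4, 0, 0, 0], [255, 0, 0, 0.3, 0, 0, 0], [255, 0, 0, 0.3, 0, 0, 0], [255, 0, 0, 0, 0, 0, 0], [255, 0, 0, 0, 0, 0, 0]])

```text
time: 8.7
eef_pos: [0.5705, 0.195, 0.1305]
orientation: [[0.971, 0.238, -0.0], [0.238, -0.971, -0.0], [-0.0, -0.0, -1.0]]
contact_force: [-0.5, 0.5, -2.3]
gripper_width: 0.0137
finger_force: 30.0
```

Request:
carry_out(steps=[[255, 0, 0, 0.2, 0, 0, 0], [255, 0, 0, 0.2, 0, 0, 0], [255, 0, 0, 0.2, 0, 0, 0], [255, 0, 0, 0.15, 0, 0, 0], [255, 0, 0, 0.05, 0, 0, 0], [255, 0, 0, 0, 0, 0, 0], [255, 0, 0, 0, 0, 0, 0], [255, 0, 0, 0, 0, 0, 0]])

```text
time: 9.37
eef_pos: [0.5706, 0.195, 0.1226]
orientation: [[0.971, 0.238, 0.0], [0.238, -0.971, -0.0], [0.0, 0.0, -1.0]]
contact_force: [0.4, -0.5, -2.6]
gripper_width: 0.0138
finger_force: 30.0
```

Request:
carry_out(steps=[[255, 0, 0, 0.1, 0, 0, 0], [255, 0, 0, 0, 0, 0, 0], [255, 0, 0, 0, 0, 0, 0], [255, 0, 0, 0, 0, 0, 0]])

```text
time: 9.7
eef_pos: [0.5706, 0.1952, 0.1224]
orientation: [[0.971, 0.238, 0.0], [0.238, -0.971, 0.0], [0.001, -0.0, -1.0]]
contact_force: [-4.3, 0.4, 5.4]
gripper_width: 0.0138
finger_force: 30.0
```

The force changed to +5.4 N at the expected height, so the hopper is seated. Releasing and retreating upward.

Request:
carry_out(steps=[[0, 0, 0, -0.1, 0, 0, 0], [0, 0, 0, 0, 0, 0, 0], [0, 0, 0, 0, 0, 0, 0], [0, 0, 0, 0, 0, 0, 0], [0, 0, 0, 0, 0, 0, 0], [0, 0, 0, 0, 0, 0, 0], [0, 0, 0, 0, 0, 0, 0], [0, 0, 0, 0, 0, 0, 0], [0, 0, 0, -0.5, 0, 0, 0], [0, 0, 0, -1, 0, 0, 0], [0, 0, 0, -1.5, 0, 0, 0], [0, 0, 0, -1.5, 0, 0, 0], [0, 0, 0, -1.5, 0, 0, 0], [0, 0, 0, -1, 0, 0, 0], [0, 0, 0, 0, 0, 0, 0], [0, 0, 0, 0, 0, 0, 0]])

```text
time: 11.03
eef_pos: [0.5706, 0.195, 0.1931]
orientation: [[0.971, 0.237, 0.001], [0.237, -0.971, 0.0], [0.001, -0.0, -1.0]]
contact_force: [-1.3, 0.5, -0.7]
gripper_width: 0.093
finger_force: 0.0
```

```bash
python3 - <<'E'
from meas import *
import warnings;warnings.filterwarnings('ignore')
s=bot.read_state();print(s['eef_pos'],s['gripper_width'])
f=grab('scene');W=cloud(f);H,S,V=masks(f);b=(.571,.195)
near=np.hypot(W[...,0]-b[0],W[...,1]-b[1])<.1
bl=near&(H>100)&(H<125)&(S>120)&(W[...,2]>.03)
z=np.nanpercentile(W[bl][:,2],[5,50,95]);print('z',z);B=bl&(W[...,2]>z[1]-.004);print(fit(W[B]))
og=near&(H>3)&(H<20)&(S>150);o=og&(W[...,2]>.135);print('bar',fit(W[o]),np.nanpercentile(W[og][:,2],95))
cv2.imwrite('pics/seat.png',cv2.resize(f['image'][210:350,280:460,::-1],(770,600),interpolation=cv2.INTER_CUBIC))
E
```

```text
[0.57064305 0.19497791 0.19308601] 0.09304483967432031
z [0.03748942 0.04227106 0.04381857]
(array([572.3, 195.4]), array([139.3,  69.9]), 13.58)
bar (array([576.2, 192.4]), array([ 66.4, 122. ]), 146.63) 0.29898542029219033
```

View pics/seat.png

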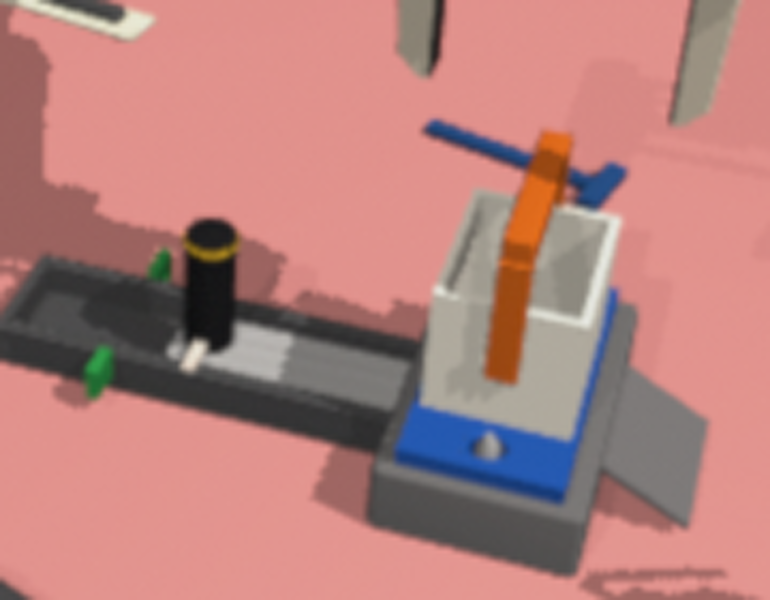

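The picture shows the hopper flush on the deck: the near peg comes through its hole at (487,445), and the knob is still shut at (208,285). Moving over the knob.

Request:
carry_out(steps=[[0, 0, 1.4, 0, 0, 0, 0], [0, 0, 2.5, 0, 0, 0, 0], [0, 0, 2.5, 0, 0, 0, 0], [0, 0, 2.5, 0, 0, 0, 0], [0, 0, 2.5, 0, 0, 0, 0], [0, 0, 1.55, 0, 0, 0, 0], [0, 0, 1, 0, 0, 0, 0], [0, 0, 0, 2, 0, 0, 0], [0, 0, 0, 2, 0, 0, 0], [0, 0, 0, 2, 0, 0, 0], [0, 0, 0, 2, 0, 0, 0], [0, 0, 0, 2, 0, 0, 0], [0, 0, 0, 2, 0, 0, 0], [0, 0, 0, 1.3, 0, 0, 0], [0, 0, 0, 1, 0, 0, 0], [0, 0, 0, 0, 0, 0, 0], [0, 0, 0, 0, 0, 0, 0]])

```text
time: 12.5
eef_pos: [0.6038, 0.0594, 0.0497]
orientation: [[0.971, 0.238, -0.0], [0.238, -0.971, -0.0], [-0.0, -0.0, -1.0]]
contact_force: [-0.4, 0.6, -0.1]
gripper_width: 0.0927
finger_force: 0.0
```

Request:
carry_out(steps=[[255, 0, 0, 0, 0, 0, 0], [255, 0, 0, 0, 0, 0, 0], [255, 0, 0, 0, 0, 0, 0], [255, 0, 0, 0, 0, 0, 0], [255, 0, 0, 0, 0, 0, 0], [255, 0, 0, 0, 0, 0, 0], [255, 0, 0, 0, 0, 0, 0], [255, 0, 0, 0, 0, 0, 0], [255, 0, 0, 0, 0, 0, 0], [255, 0, 0, 0, 0, 0, 0], [255, 0, 0, 0, 0, 0, 0], [255, 0, 0, 0, 0, 0, 0], [255, 0, 0, 0, 0, 0, 0], [255, 0, 0, 0, 0, 0, 0], [255, 0, 0, 0, 0, 0, 0], [255, 0, 0, 0, 0, 0, 0]])

```text
time: 13.83
eef_pos: [0.6036, 0.0596, 0.0496]
orientation: [[0.971, 0.238, -0.0], [0.238, -0.971, 0.0], [-0.0, -0.0, -1.0]]
contact_force: [0.0, 3.0, 0.9]
gripper_width: 0.0234
finger_force: 30.0
```

Request:
carry_out(steps=[[255, 0, 0.4, 0, 0, 0, 0], [255, 0, 0.6, 0, 0, 0, 0], [255, 0, 0.6, 0, 0, 0, 0], [255, 0, 0.6, 0, 0, 0, 0], [255, 0, 0.6, 0, 0, 0, 0], [255, 0, 0.6, 0, 0, 0, 0], [255, 0, 0.4, 0, 0, 0, 0], [255, 0, 0, 0, 0, 0, 0], [255, 0, 0, 0, 0, 0, 0], [255, 0, 0, 0, 0, 0, 0], [255, 0, 0, 0, 0, 0, 0]])

```text
time: 14.75
eef_pos: [0.6128, 0.0223, 0.0496]
orientation: [[0.972, 0.237, -0.0], [0.237, -0.972, 0.001], [0.0, -0.001, -1.0]]
contact_force: [-0.3, 6.3, 0.4]
gripper_width: 0.0237
finger_force: 30.0
```

```bash
python3 - <<'E'
from meas import *
import warnings;warnings.filterwarnings('ignore')
s=bot.read_state();print(s['eef_pos'],s['contact_force'],s['finger_force'])
ax=np.array([.2376,-.9714])
out=np.zeros((600,800,3),np.uint8)
for n in('top','scene'):
    f=grab(n);W=cloud(f);H,S,V=masks(f);b=(.613,.022)
    near=np.hypot(W[...,0]-b[0],W[...,1]-b[1])<.06
    gr=near&(H>45)&(H<80)&(S>120);k,l,st,ce=cv2.connectedComponentsWithStats(gr.astype(np.uint8))
    for i in range(1,k):
        if st[i,4]>4: p=np.nanmean(W[l==i],0);print(n,'green',st[i,4],ce[i],p.round(4),'along',(p[:2]@ax*1000).round(1))
    wt=near&(S<70)&(V>150)&(W[...,2]<.032)&(W[...,2]>.017);k,l,st,ce=cv2.connectedComponentsWithStats(wt.astype(np.uint8))
    for i in range(1,k):
        if st[i,4]>4: p=np.nanmean(W[l==i],0);print(n,'white',st[i,4],ce[i],p.round(4),'along',(p[:2]@ax*1000).round(1))
    kt=near&(W[...,2]<.085)&(W[...,2]>.03)&(V<60);p=np.nanmean(W[kt],0);print('knob',kt.sum(),p,p[:2]@ax)
    if n=='top': out[:,:400]=cv2.resize(f['image'][170:245,280:330,::-1],(400,600),interpolation=cv2.INTER_CUBIC)
    else: out[:,400:]=cv2.resize(f['image'][220:325,275:345,::-1],(400,600),interpolation=cv2.INTER_CUBIC)
cv2.imwrite('pics/mark.png',out)
E
```

```text
[0.61275181 0.02230738 0.04958852] [-0.25667416  6.26480704  0.36325072] 30.000059902668
knob 0 [nan nan nan] nan
scene green 46 [302.65217391 296.15217391] [0.6533 0.0331 0.0202] along 123.1
scene white 27 [306.59259259 288.        ] [0.6316 0.0271 0.0229] along 123.7
scene white 18 [324.11111111 288.77777778] [0.6089 0.0534 0.0178] along 92.8
scene white 5 [314.6 288.6] [0.6191 0.0376 0.0178] along 110.6
knob 257 [0.62054295 0.02393634 0.05790999] 0.12418924260537126
```

View pics/mark.png

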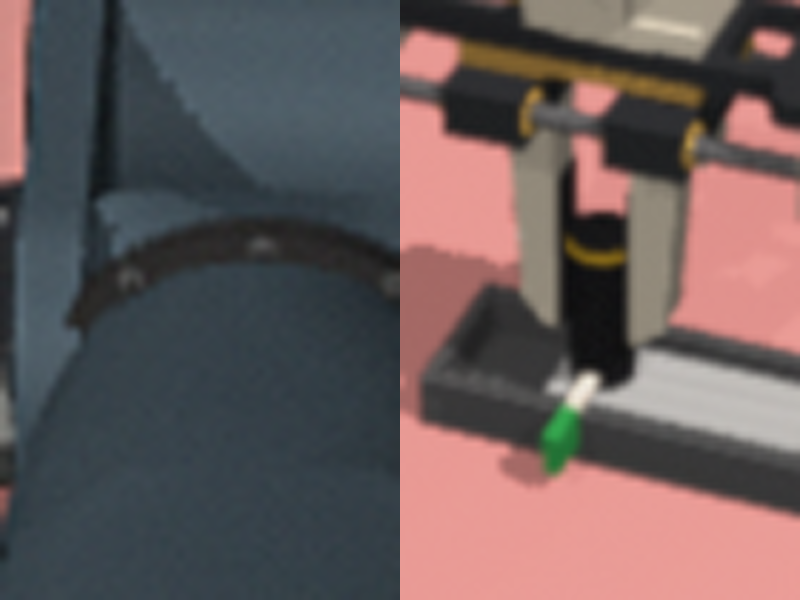

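The white pointer at (583,390) runs straight into the green clip at (560,437). Measured along the rails they differ by about 0.6 mm, with the grip at 30 N. Handing in.

```bash
python3 -c "
from plant import bot
print(bot.finish_job())"
```

```text
the job is handed in; nothing more can be done
None
```

The job is handed in: the hopper is seated flush over both pegs and released, and the fingers hold the gate knob with the pointer about 0.6 mm from the green mark by camera; no verdict came back.

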